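# Deal the biscuits onto the dessert plates

## Task

Dessert time on the serving line: slide the lid of the wooden biscuit box along its grooves until it comes clear, and lay it flat on the free table, pull bar up. Then deal the biscuits round the plates that are set out: first one shortbread finger to every plate, and only when each plate has its finger, one round biscuit to every plate, all well inside their plates; any left over stay in the box. Last, slide the lid back into its grooves until the box is fully shut; leave the spoon, the salt shaker and the mug alone.

Things in the scene. Friction and masses are not known exactly. Their poses are not given: they have to be found in the camera images.
- box: Biscuit box of plain plywood, fixed, 160 (x) x 136 (y) x 64 (height) mm, origin at the centre of its underside. Its side walls (12 mm thick, along its x) have grooves 10 mm high, 7 mm deep for the lid, under 6 mm lips; the back wall (+x) stops the lid, the front wall (-x) is only 48 mm high and the lid slides out over it, towards -x.
- box_mouth (a point): Middle of the box's front (-x) end at the height of the grooves' lower edge (48 mm above the box's origin), axes as the box's. The grooves start here, but the lips above them begin 15 mm behind, so that the lid's end can be set down on the ledges first and then slid in under the lips (+x).
- box_in (a point): Centre of the box's inner floor, 6 mm above the box's origin, axes as the box's. The cavity is 140 (x) x 112 (y) mm. It starts with three stacks of two biscuits, at x = -45, 0 and +45 mm, y = 0: in each a round biscuit on the floor and a finger on top of it, its long side along the box's y.
- lid: Flat wooden lid, 148 (x) x 121 (y) x 6 mm, 100 to 190 g, loose; 2.5 mm play at each side, 4 mm in height in the grooves. Origin at the centre of its underside, x along the slide as the box's. Shut, it lies 5.5 mm to -x of the box's origin and 48 mm above it; it must slide 135 mm to the box's -x before it clears the lips. Fully home it touches the back wall, 4 mm to -x of the box's origin.
- lid_pull (a point): Centre of the top of the lid's wooden pull bar, which stands across the middle of the lid: 14 (x) x 50 (y) mm and 18 mm high above the lid's upper face. Axes as the lid's.
- spoon: Bystander: a steel serving spoon 190 mm long lying on the table in front of the plates, origin near its middle underneath. Leave it alone.
- shaker: Bystander: a glass salt shaker, 42 mm wide and 73 mm tall, origin under its centre. Leave it alone.
- mug: Bystander: a blue mug, 82 mm wide, 92 mm tall, origin under its centre. Leave it alone.
- finger1: Shortbread finger, oblong, pale golden: 28 (x) x 52 (y) x 18 (z) mm, 24 to 40 g, firm, origin at the centre of its underside. All three are alike; they start as the upper layer in the box.
- round1: Round shortbread biscuit, pale golden: 42 mm across, 18 mm thick, 24 to 40 g, firm, origin at the centre of its underside, z through its thickness. All three are alike; they start as the lower layer in the box.
- finger2: Shortbread finger, oblong, pale golden: 28 (x) x 52 (y) x 18 (z) mm, 24 to 40 g, firm, origin at the centre of its underside. All three are alike; they start as the upper layer in the box.
- round2: Round shortbread biscuit, pale golden: 42 mm across, 18 mm thick, 24 to 40 g, firm, origin at the centre of its underside, z through its thickness. All three are alike; they start as the lower layer in the box.
- finger3: Shortbread finger, oblong, pale golden: 28 (x) x 52 (y) x 18 (z) mm, 24 to 40 g, firm, origin at the centre of its underside. All three are alike; they start as the upper layer in the box.
- round3: Round shortbread biscuit, pale golden: 42 mm across, 18 mm thick, 24 to 40 g, firm, origin at the centre of its underside, z through its thickness. All three are alike; they start as the lower layer in the box.
- plate1: White dessert plate, 156 mm across, 15 mm high at the rim, flat well of 52 mm radius whose surface is 4 mm above the origin; 220 g, loose. Origin under its centre. None if this plate is not set out today (two or three are).
- plate2: White dessert plate, 156 mm across, 15 mm high at the rim, flat well of 52 mm radius whose surface is 4 mm above the origin; 220 g, loose. Origin under its centre. None if this plate is not set out today (two or three are).
- plate3: White dessert plate, 156 mm across, 15 mm high at the rim, flat well of 52 mm radius whose surface is 4 mm above the origin; 220 g, loose. Origin under its centre. None if this plate is not set out today (two or three are).
Not all that is in view belongs to the job. There is more than one size of the lid; the one meant has the size given above.

How it is judged:
On the way, in this order (a step that is already met when the one before it is completed fails the run):
1. the lid has been slid at least 85 mm out along its grooves (x of lid in the frame of box between -0.2 and -0.09 m and y of lid in the frame of box between -0.008 and 0.008 m and z of lid in the frame of box between 0.042 and 0.056 m).
2. the lid lies flat on the table, pull bar up (height (world z) of lid below 0.012 m and angle between lid's own z axis and vertical below 0.1 rad and linear speed of lid below 0.03 m/s), for 0.2 s.
3. every plate set out has a finger, and none has a round biscuit yet (distance between any of finger1, finger2, finger3 and plate1 below 0.06 m and distance between any of finger1, finger2, finger3 and plate2 below 0.06 m and distance between any of finger1, finger2, finger3 and plate3 below 0.06 m and not (distance between any of round1, round2, round3 and plate1 below 0.06 m or distance between any of round1, round2, round3 and plate2 below 0.06 m or distance between any of round1, round2, round3 and plate3 below 0.06 m)), for 0.2 s.
4. every plate set out has a finger and a round biscuit (distance between any of finger1, finger2, finger3 and plate1 below 0.06 m and distance between any of finger1, finger2, finger3 and plate2 below 0.06 m and distance between any of finger1, finger2, finger3 and plate3 below 0.06 m and distance between any of round1, round2, round3 and plate1 below 0.06 m and distance between any of round1, round2, round3 and plate2 below 0.06 m and distance between any of round1, round2, round3 and plate3 below 0.06 m), for 0.2 s.
5. the lid is back in its grooves, within 9 mm of fully home (x of lid in the frame of box above -0.013 m and y of lid in the frame of box between -0.008 and 0.008 m and z of lid in the frame of box between 0.044 and 0.055 m and angle between lid's own z axis and vertical below 0.06 rad), for 0.2 s.
At the end, for the whole second after the job is handed in: Each plate set out is level on the table with one finger and one round biscuit, origins within 60 mm of the plate's; every other biscuit is in the box (within 80 mm of its origin); the lid is in its grooves within 9 mm of fully home, level within 0.06 rad; biscuits at rest (all of step 4 and all of step 5 and not ((distance between each of finger1, finger2 and plate1 below 0.06 m or distance between each of finger1, finger3 and plate1 below 0.06 m or distance between each of finger2, finger3 and plate1 below 0.06 m) or (distance between each of round1, round2 and plate1 below 0.06 m or distance between each of round1, round3 and plate1 below 0.06 m or distance between each of round2, round3 and plate1 below 0.06 m) or (distance between each of finger1, finger2 and plate2 below 0.06 m or distance between each of finger1, finger3 and plate2 below 0.06 m or distance between each of finger2, finger3 and plate2 below 0.06 m) or (distance between each of round1, round2 and plate2 below 0.06 m or distance between each of round1, round3 and plate2 below 0.06 m or distance between each of round2, round3 and plate2 below 0.06 m) or (distance between each of finger1, finger2 and plate3 below 0.06 m or distance between each of finger1, finger3 and plate3 below 0.06 m or distance between each of finger2, finger3 and plate3 below 0.06 m) or (distance between each of round1, round2 and plate3 below 0.06 m or distance between each of round1, round3 and plate3 below 0.06 m or distance between each of round2, round3 and plate3 below 0.06 m)) and (distance between finger1 and plate1 below 0.06 m or distance between finger1 and plate2 below 0.06 m or distance between finger1 and plate3 below 0.06 m or distance between finger1 and box below 0.08 m) and (distance between finger2 and plate1 below 0.06 m or distance between finger2 and plate2 below 0.06 m or distance between finger2 and plate3 below 0.06 m or distance between finger2 and box below 0.08 m) and (distance between finger3 and plate1 below 0.06 m or distance between finger3 and plate2 below 0.06 m or distance between finger3 and plate3 below 0.06 m or distance between finger3 and box below 0.08 m) and (distance between round1 and plate1 below 0.06 m or distance between round1 and plate2 below 0.06 m or distance between round1 and plate3 below 0.06 m or distance between round1 and box below 0.08 m) and (distance between round2 and plate1 below 0.06 m or distance between round2 and plate2 below 0.06 m or distance between round2 and plate3 below 0.06 m or distance between round2 and box below 0.08 m) and (distance between round3 and plate1 below 0.06 m or distance between round3 and plate2 below 0.06 m or distance between round3 and plate3 below 0.06 m or distance between round3 and box below 0.08 m) and linear speed of each of finger1, finger2, finger3, round1, round2, round3 below 0.03 m/s and angle between each of plate1, plate2, plate3's own z axis and vertical below 0.1 rad and height (world z) of each of plate1, plate2, plate3 below 0.01 m); the robot touches nothing.
It fails at once if the spoon or the salt shaker is moved more than 60 mm, or the mug more than 50 mm, or the shaker or mug is tipped over (distance of any of spoon, shaker from where it was at the start of the episode above 0.06 m or distance of mug from where it was at the start of the episode above 0.05 m or angle between any of shaker, mug's own z axis and vertical above 0.6 rad).
Of plate1, plate2, plate3 only 2 to 3 are there at a start; the rules pass over those that are not, and their reading is None.
At some moment in a run one of plate1, plate2, plate3 may be knocked a few centimetres aside while the robot is not near it.
Once in a run the grip may slacken for a moment while it holds something.
It also fails if it takes over 210 s, if anything falls off the work surface, if the arm or the gripper's body presses on something with over 40 N, if the wrist force passes 120 N, or if a joint passes its speed limit or range.

## Robot

A 7-joint arm with a two-finger parallel gripper is mounted at the origin on the work surface. World frame = base frame: x ahead of the robot, y to its left, z up, the work surface at z = 0. Lengths are in m, angles in rad, forces in N, time in s.
With the tool pointing down it reaches from about 0.35 to 0.9 m from the base axis. Payload 19.9 kg.
Tool frame: the origin (TCP) lies between the finger pads; the fingertips stand 19 mm ahead of it and the grasp point (between the pads) is the TCP; z points along the fingers, y is the direction in which the jaws open and shut (so a half turn about z gives the same grasp; the last joint's range is limited). The gripper opens to 94 mm and grips with 3 to 60 N. Pads are 16 mm wide; open, the fingers measure 119 mm over their backs; the gripper's body (75 mm by 177 mm) begins 78 mm behind the grasp point.
Start: joints at [1.081, 0.417, -0.01, 1.614, 0.005, 1.111, -0.053], TCP at [0.271, -0.563, 0.224] pointing down, gripper open.
Joint ranges: [-2.81, 2.81], [-0.39, 2.02], [-1.27, 1.25], [0.06, 2.57], [-1.19, 4.33], [0.19, 2], [-2.82, 2.82]. Speed limits (rad/s): [1.89, 1.89, 2.39, 2.39, 3.01, 3.01, 3.01].

## Interface

Orientations are given as a 3x3 rotation matrix whose columns are the frame's x, y, z axes.
In Python, from rig import robot gives the robot as it stands. Calls block until the motion is done:
- robot.move_ptp(position, orientation): joint-space move of the TCP to a pose.
- robot.move_linear(position, velocity=0.15, frame=None, threshold=None): straight line of the TCP; frame=None keeps the orientation; velocity is the mean speed in m/s. With threshold (N) it stops when the force on the tool has changed by that much, and returns True; else False.
- robot.goto_joints(angles): joint-space move.
- robot.gripper_to(opening): finger opening in m; the grip force is fixed at half the most; returns when the fingers have stopped.
- robot.pause(seconds).
- robot.ik(position, orientation): joint angles nearest the present ones, or None.
- robot.get_state(): the state.
- robot.grab_frame(name): name is "side" or "top" or "wrist"; returns the picture (480x640x3 uint8, red, green, blue); there is no depth.
- robot.camera_info(name): a dict with "fx", "fy", "cx", "cy" (pixels), "dist" ([k1, k2, p1, p2, k3] as OpenCV has them; the pictures are not rectified), "rvec" (rotation vector, rad) and "tvec" (3), from world to camera coordinates, as OpenCV has them. Camera axes: x right, y down, z forward; pixel columns grow to the right and rows downward; lengths in m; the calibration is good to about 2 mm. A picture is of the moment at which its call begins: read the wrist's pose just before it. camera_info takes no time and is no camera call; for the wrist camera it gives the pose at the moment of the call.
A pose or a line that the arm cannot do raises robot.PlanningError and nothing moves.
- robot.sign_off(): hands the job in, once; it reports no verdict.
The state is a dict: "time": time; "qpos": joint angles; "joint_vel": joint speeds; "effort": joint torques, N m; "ee_pos": TCP position; "tool_rot": TCP orientation; "force": force on the tool from outside, world axes, zero at the start; "moment": the same for the moment, N m; "opening": finger opening in m.
Only numpy, scipy, OpenCV 4.12 (cv2) and the standard library are available. Lean on these libraries where they do the work, as an engineer would, in place of code of your own. Each camera call takes 0.05 s, during which the arm holds its last target.

## Working session

There is one attempt and no reset: what is moved stays moved. The work goes in short steps, each a Python script; the robot and the scene stay as the last script left them, time stands still between calls to the robot, and variables do not carry over. Pictures are saved under pics/ and viewed, and the job is handed in when it is done.

```bash
ls; mkdir -p pics
python3 - <<'E'
from rig import robot
import cv2
for n in ["top","side","wrist"]:
    i=robot.camera_info(n); print(n,{k:[round(float(x),4) for x in __import__('numpy').ravel(v)] for k,v in i.items()})
    cv2.imwrite(f"pics/a_{n}.png",robot.grab_frame(n)[:,:,::-1])
s=robot.get_state(); print(s["time"],s["tool_rot"],s["opening"],s["force"])
E
```

```text
pics
top {'fx': [446.0675], 'fy': [446.0675], 'cx': [319.9495], 'cy': [243.2409], 'dist': [-0.0767, 0.0, 0.0, 0.0, 0.0], 'rvec': [2.1867, -2.1389, 0.1694], 'tvec': [-0.0194, 0.577, 0.9745]}
side {'fx': [492.7313], 'fy': [492.7313], 'cx': [328.5841], 'cy': [247.7177], 'dist': [0.0102, 0.0, 0.0, 0.0, 0.0], 'rvec': [0.2664, -2.6913, 1.3611], 'tvec': [0.5773, 0.1013, 0.9982]}
wrist {'fx': [361.7124], 'fy': [361.7124], 'cx': [320.7425], 'cy': [236.3417], 'dist': [-0.0743, 0.0, 0.0, 0.0, 0.0], 'rvec': [-2.4671, 1.5524, 0.2043], 'tvec': [-0.6246, -0.0273, 0.3909]}
0.15 [[ 9.01406877e-01  4.32972788e-01 -4.55911921e-04]
 [ 4.32973023e-01 -9.01406524e-01  7.99769062e-04]
 [-6.46837390e-05 -9.18314895e-04 -9.99999576e-01]] 0.09412990449900337 [-0.03820662 -0.15555086 -0.17822219]
```

View pics/a_top.png

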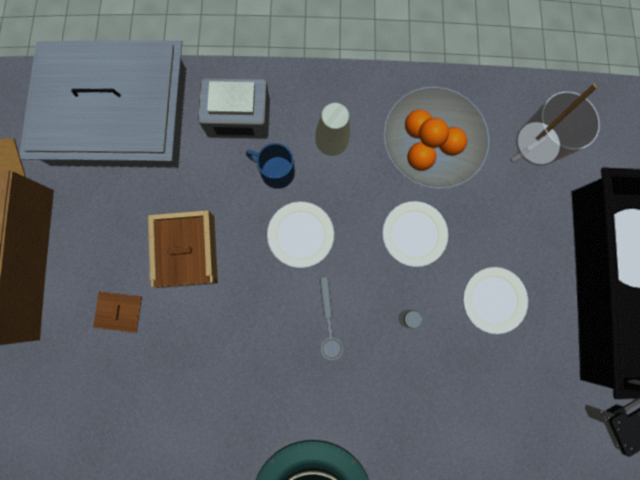

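View pics/a_side.png

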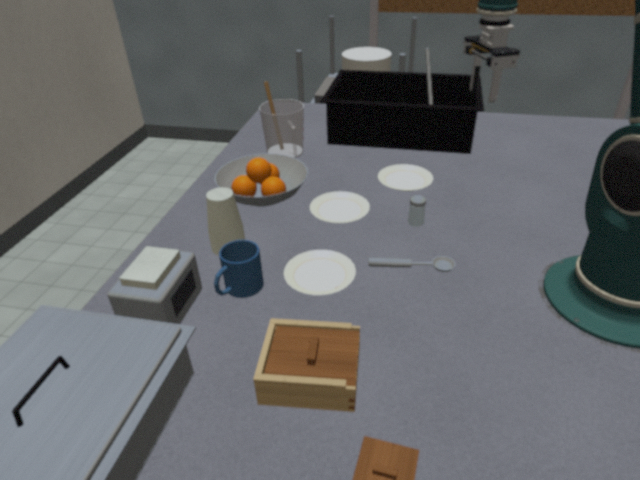

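View pics/a_wrist.png

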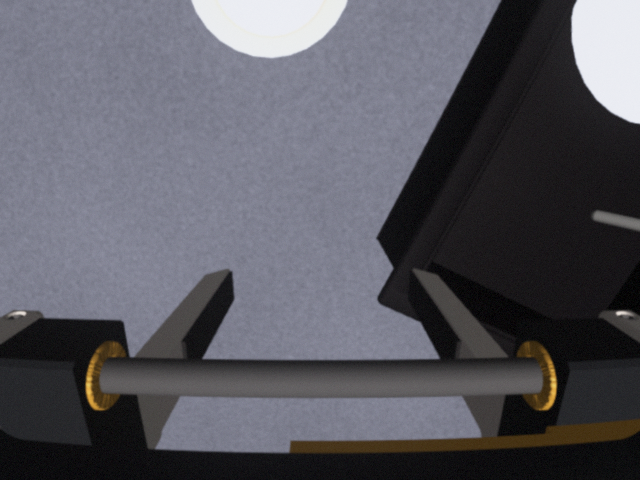

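The top view shows the box at about (182,249), with its open low end towards the bottom of the picture. Three plates are set out at (300,235), (415,234) and (496,300). The mug is at (276,165), the spoon at (328,320) and the shaker at (411,319). There are two lid candidates. The board in the box at (182,250) has a pull bar, and the small board at (118,312) is loose. I'll measure both in an enlarged crop.

```bash
cat > h.py <<'E'
from rig import robot
import numpy as np, cv2
def cam(n):
    i=robot.camera_info(n)
    K=np.array([[i["fx"],0,i["cx"]],[0,i["fy"],i["cy"]],[0,0,1.]])
    return K,np.array(i["dist"],float),np.array(i["rvec"],float).reshape(3,1),np.array(i["tvec"],float).reshape(3,1)
def p2w(c,uv,z):
    K,d,r,t=c
    n=cv2.undistortPoints(np.array(uv,float).reshape(-1,1,2),K,d).reshape(-1,2)
    R=cv2.Rodrigues(r)[0]; C=(-R.T@t).ravel()
    D=np.c_[n,np.ones(len(n))]@R
    return C+D*((z-C[2])/D[:,2])[:,None]
def w2p(c,P):
    K,d,r,t=c
    return cv2.projectPoints(np.array(P,float).reshape(-1,1,3),r,t,K,d)[0].reshape(-1,2)
def crop(img,x0,y0,x1,y1,s,name):
    cv2.imwrite("pics/"+name,cv2.resize(img[y0:y1,x0:x1,::-1],None,fx=s,fy=s,interpolation=cv2.INTER_CUBIC))
def down(yaw):  # tool y (jaw axis) at angle yaw from world x, z down
    y=np.array([np.cos(yaw),np.sin(yaw),0]); z=np.array([0,0,-1.]); x=np.cross(y,z)
    return np.c_[x,y,z]
E
python3 - <<'E'
from h import *
c=cam("top"); im=robot.grab_frame("top")
crop(im,80,195,230,345,4,"b1.png")
for n,z,uv in [("lid?bd",.054,[(182,250)]),("small",.006,[(97,292),(142,295),(138,332),(94,327)])]:
    print(n,p2w(c,uv,z).round(4))
# plates
g=(im.min(2)>150).astype(np.uint8)
n,l,s,ce=cv2.connectedComponentsWithStats(g)
for i in range(1,n):
    if s[i,4]>1500: print(ce[i],s[i],p2w(c,[ce[i]],.01).round(4))
E
```

```text
lid?bd [[0.5527 0.3013 0.054 ]]
small [[0.4547 0.5101 0.006 ]
 [0.4509 0.4027 0.006 ]
 [0.366  0.4067 0.006 ]
 [0.3739 0.5112 0.006 ]]
[415.03406693 233.49201085] [ 383  201   65   66 3317] [[ 0.6098 -0.2316  0.01  ]]
[300.20711785 234.22812135] [ 267  202   67   66 3428] [[0.6014 0.0394 0.01  ]]
[628.25338036 245.77601411] [ 615  209   25   78 1701] [[ 0.593  -0.7704  0.01  ]]
[495.42763158 300.08253589] [ 464  267   64   67 3344] [[ 0.4562 -0.4225  0.01  ]]
```

View pics/b1.png

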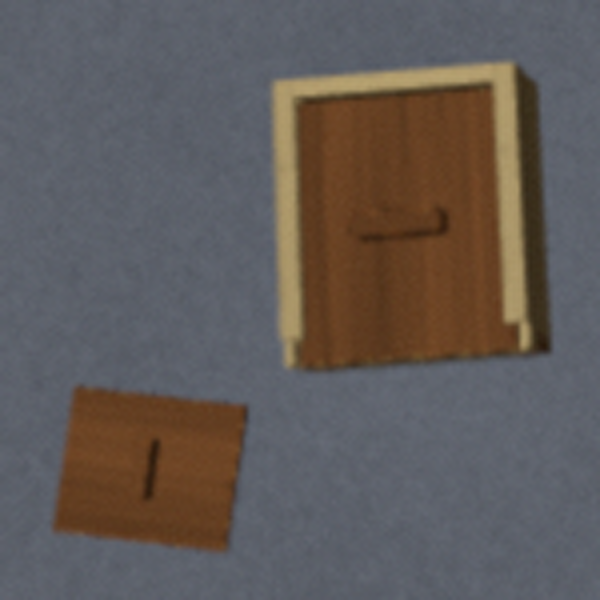

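Run:
```python
from h import *
from scipy.optimize import least_squares
c=cam("top")
uv=np.array([(273,80),(518,63),(281,340),(527,322)])/4+[80,195]
M=np.array([[80,68,64],[80,-68,64],[-65,68,64],[-65,-68,64]])/1000.
def P(p,M):
    R=np.array([[np.cos(p[2]),-np.sin(p[2])],[np.sin(p[2]),np.cos(p[2])]])
    return np.c_[M[:,:2]@R.T+p[:2],M[:,2]]
s=least_squares(lambda p:(w2p(c,P(p,M))-uv).ravel(),[.55,.3,0])
p=s.x;print(p,s.fun.round(2))
lid=np.array([[-79.5,60,54],[-79.5,-60,54],[-5.5,25,72],[-5.5,-25,72]])/1000
q=w2p(c,P(p,lid));print(((q-[80,195])*4).round(1), P(p,lid).round(4))
# side overlay
im=robot.grab_frame("side")[:,:,::-1].copy(); cs=cam("side")
M2=np.vstack([M,lid])
for a in w2p(cs,P(p,M2)): cv2.circle(im,tuple(a.round().astype(int)),1,(0,0,255),-1)
cv2.imwrite("pics/b2.png",cv2.resize(im[300:430,230:400],None,fx=4,fy=4,interpolation=cv2.INTER_CUBIC))
im=robot.grab_frame("top")[:,:,::-1].copy()
for x,y in [(.6098,-.2316),(.6014,.0394),(.4562,-.4225)]:
    for r,z in ((.078,.015),(.052,.004)):
        t=np.linspace(0,6.28,60); pts=w2p(c,np.c_[x+r*np.cos(t),y+r*np.sin(t),t*0+z])
        cv2.polylines(im,[pts.round().astype(int)],True,(0,0,255),1)
cv2.imwrite("pics/b3.png",cv2.resize(im[190:345,250:540],None,fx=2.7,fy=2.7,interpolation=cv2.INTER_CUBIC))
```

```text
[0.55516102 0.30328775 0.09496374] [ 0.44  0.11 -0.47  0.    0.01 -0.15  0.02  0.05]
[[302.4 365.5]
 [517.7 350.5]
 [350.5 224.8]
 [441.1 218.4]] [[0.4703 0.3555 0.054 ]
 [0.4817 0.236  0.054 ]
 [0.5473 0.3277 0.072 ]
 [0.5521 0.2779 0.072 ]]
```

View pics/b2.png

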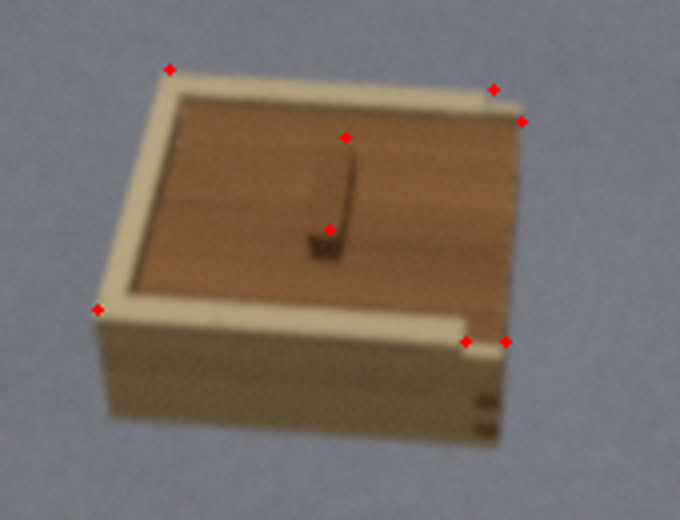

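View pics/b3.png

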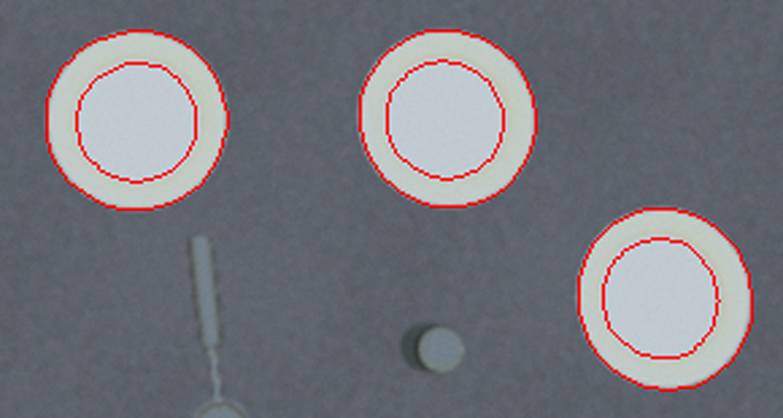

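The loose board at (118,312) measures about 107 x 84 mm, so it is a decoy. The board in the box fits the 148 x 121 lid model, and the predicted pull bar and front edge land on the image to about 1 px. The plate rings also fit. I'll grip the bar next.

```bash
cat >> h.py <<'E'
BX=np.array([.5552,.3033]); BY=.095
def b2w(x,y,z):
    return np.array([BX[0]+np.cos(BY)*x-np.sin(BY)*y,BX[1]+np.sin(BY)*x+np.cos(BY)*y,z])
def orient(pos,yaw):
    q0=np.array(robot.get_state()["qpos"]); best=None
    for k in (-1,0,1):
        R=down(yaw+k*np.pi)
        q=robot.ik(pos,R)
        if q is None: continue
        c=np.abs(np.array(q)-q0).max()
        if best is None or c<best[0]-1e-3: best=(c,R)
    return best[1]
def st(m=""):
    s=robot.get_state(); print(m,"t",round(s["time"],2),"p",np.round(s["ee_pos"],4),"F",np.round(s["force"],1),"o",round(s["opening"],4))
    return s
E
python3 - <<'E'
from h import *
p=b2w(-.0055,0,.16); R=orient(p,BY)
print(R.round(2)); robot.gripper_to(.05)
robot.move_ptp(p,R); st()
crop(robot.grab_frame("wrist"),0,0,640,480,1.2,"c1.png")
E
```

```text
[[-0.09  1.    0.  ]
 [ 1.    0.09  0.  ]
 [ 0.    0.   -1.  ]]
 t 4.32 p [0.5501 0.3021 0.1599] F [ 0.7  0.1 -0.2] o 0.05
```

View pics/c1.png

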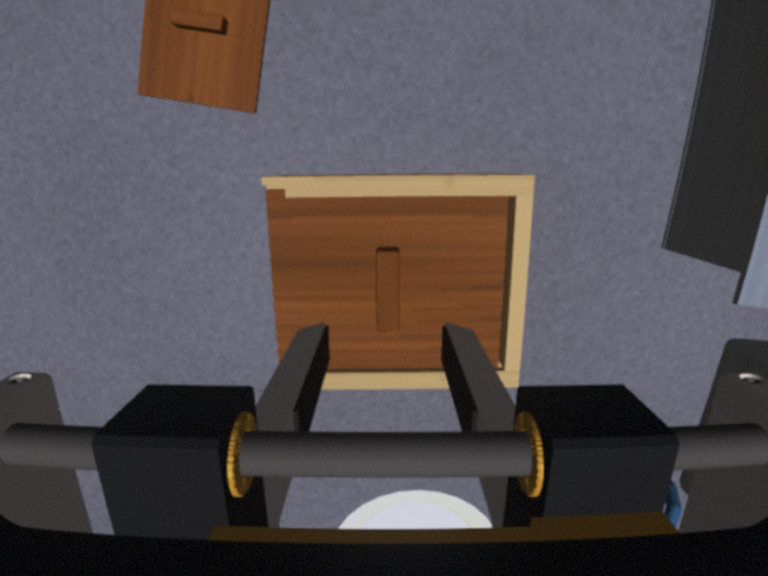

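The wrist view shows the bar top from about (376,249) to (400,330), in the 1.2x picture. I'll cross-check that with the wrist calibration.

Run:
```python
from h import *
c=cam("wrist")
uv=np.array([(376,249),(400,249),(400,330),(377,330)])/1.2
w=p2w(c,uv,.072);print(w.round(4),w.mean(0).round(4), b2w(-.0055,0,.072).round(4))
# box top back corners z .064 : (534,176) (+80,+68), (520,387)(+80,-68)
w=p2w(c,np.array([(534,176),(520,387)])/1.2,.064);print(w.round(4),b2w(.08,.068,0),b2w(.08,-.068,0))
```

```text
[[0.5416 0.3304 0.072 ]
 [0.5554 0.3317 0.072 ]
 [0.5606 0.2819 0.072 ]
 [0.5466 0.2806 0.072 ]] [0.551  0.3062 0.072 ] [0.5497 0.3028 0.072 ]
[[0.629  0.3806 0.064 ]
 [0.6443 0.246  0.064 ]] [0.62838898 0.37858195 0.        ] [0.64128956 0.24319519 0.        ]
```

```bash
sed -i 's/^BX=.*/BX=np.array([.556,.3047]); BY=.10/' h.py
python3 - <<'E'
from h import *
p=b2w(-.0055,0,.10); R=orient(p,BY)
robot.move_linear(p,.12,R)
p[2]=.075
print(robot.move_linear(p,.06,R,threshold=6)); st()
robot.gripper_to(0.0); st("grip")
a=np.array(robot.get_state()["ee_pos"])
d=np.array([np.cos(BY),np.sin(BY),0])
for s in (.02,.095):
    robot.move_linear(a-d*s,.1); st(f"slid {s}")
crop(robot.grab_frame("top"),80,195,230,345,4,"d1.png")
E
```

```text
True
 t 5.5 p [0.5502 0.3037 0.0733] F [-1.  -1.3  7.1] o 0.0503
grip t 6.15 p [0.5505 0.3037 0.0733] F [1.5 0.8 5.7] o 0.0136
slid 0.02 t 6.49 p [0.5304 0.3018 0.0733] F [-3.1 -0.5  5.9] o 0.0139
slid 0.095 t 7.39 p [0.4561 0.2943 0.0733] F [-3.9 -1.   6.6] o 0.0136
```

View pics/d1.png

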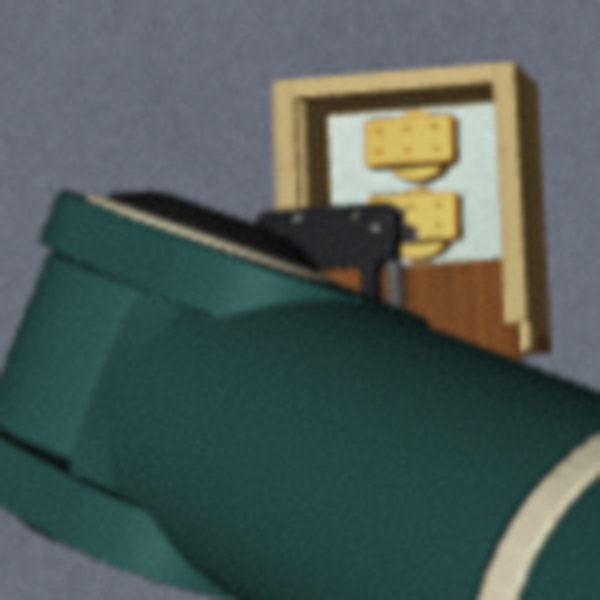

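The lid is sliding straight and the biscuits are showing at (410,140) and (415,215). I'll take it clear of the lips and lay it on the free table.

Run:
```python
from h import *
a=np.array([.5505,.3037,.0733]); d=np.array([np.cos(BY),np.sin(BY),0]); z=np.array([0,0,1.])
R=np.array(robot.get_state()["tool_rot"])
robot.move_linear(a-d*.15,.1,R); st("out")
robot.move_linear(a-d*.15+z*.015,.1,R); st("up")
robot.move_linear(a-d*.215+z*.015,.15,R); st()
print(robot.move_linear(a-d*.215-z*.049,.08,R,threshold=5)); st("down")
crop(robot.grab_frame("side"),200,300,460,480,3,"e1.png")
```

```text
out t 8.14 p [0.4017 0.2886 0.0732] F [ 0.6 -0.1 -1.6] o 0.0136
up t 8.44 p [0.4019 0.2888 0.0887] F [ 0.2  0.3 -1.4] o 0.0139
 t 9.03 p [0.3375 0.2823 0.0884] F [ 0.2  0.1 -0.5] o 0.0134
True
down t 9.78 p [0.3361 0.282  0.0251] F [-0.5 -0.1  5.2] o 0.0134
```

View pics/e1.png

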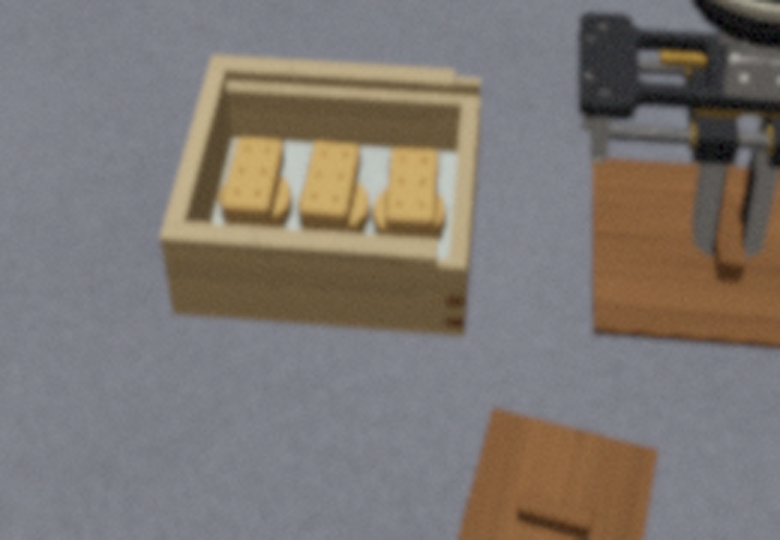

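The lid is flat with its bar up, and the three stacks are visible at (250,178), (330,183) and (412,188). I'll release it and look at the biscuits with the wrist camera.

Run:
```python
from h import *
robot.gripper_to(.05); s=st()
p=np.array(s["ee_pos"]); robot.move_linear(p+[0,0,.12],.2)
q=b2w(0,0,.20); R=orient(q,BY+np.pi/2); robot.gripper_to(.068)
robot.move_ptp(q,R); st()
im=robot.grab_frame("wrist"); np.save("w1.npy",im); crop(im,0,0,640,480,1.2,"f1.png")
c=cam("wrist"); print(w2p(c,[b2w(x,0,.042) for x in (-.045,0,.045)]).round(1))
```

```text
t 10.57 p [0.3351 0.2822 0.0252] F [-8.6 -0.6 16.3] o 0.0498
 t 12.93 p [0.5552 0.3049 0.1997] F [ 0.   0.6 -0.2] o 0.0681
[[320.4 270.9]
 [320.5 223.9]
 [320.6 173.6]]
```

View pics/f1.png

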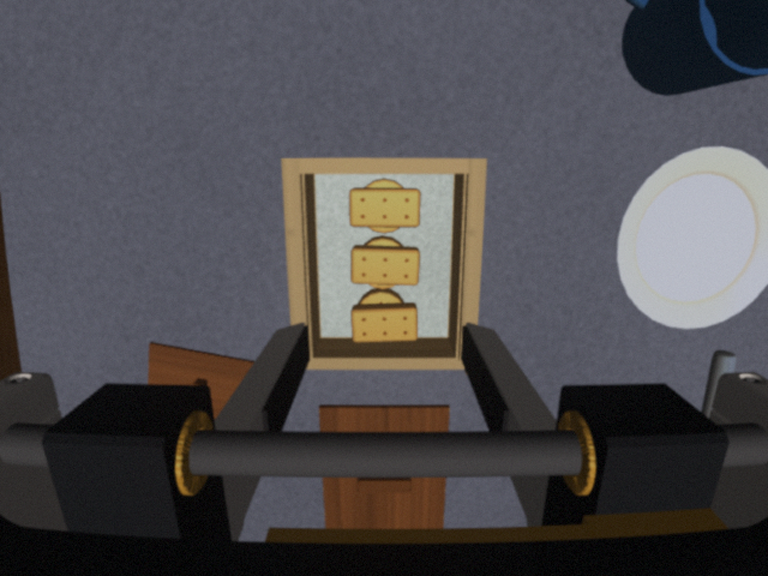

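The predicted and seen finger positions agree within about 2 px (2 mm). I'll deal the fingers, locating the plates in the top view before each placing.

```bash
cat >> h.py <<'E'
import json,os
def plates(save=None):
    P=json.load(open("plates.json")) if os.path.exists("plates.json") else [[.6014,.0394],[.6098,-.2316],[.4562,-.4225]]
    im=robot.grab_frame("top"); c=cam("top")
    if save: cv2.imwrite("pics/"+save,im[:,:,::-1])
    n,l,s,ce=cv2.connectedComponentsWithStats((im.min(2)>150).astype(np.uint8))
    for i in range(1,n):
        if s[i,4]<1200: continue
        m=(l==i).astype(np.uint8)
        cn=max(cv2.findContours(m,cv2.RETR_EXTERNAL,cv2.CHAIN_APPROX_NONE)[0],key=len)
        w=p2w(c,cn.reshape(-1,2),.013)
        (x,y),r=cv2.minEnclosingCircle((w[:,:2]*1000).astype(np.float32))
        ok=abs(r-78)<3.5
        j=int(np.argmin([np.hypot(x/1000-a,y/1000-b) for a,b in P]))
        dd=np.hypot(x/1000-P[j][0],y/1000-P[j][1])
        if dd<.12:
            print("plate",j+1,round(x/1000,4),round(y/1000,4),"r",round(r,1),"area",s[i,4],"moved",round(dd,4))
            if ok: P[j]=[x/1000,y/1000]
    json.dump(P,open("plates.json","w")); return P
CZ=.14
def pick(bx,zc,op,by=0,minop=.03):
    q=b2w(bx,by,CZ); R=orient(q,BY+np.pi/2)
    robot.gripper_to(op)
    p=np.array(robot.get_state()["ee_pos"])
    if np.hypot(*(p-q)[:2])>.01: robot.move_ptp(q,R)
    q[2]=zc+.03; robot.move_linear(q,.2,R)
    q[2]=zc; hit=robot.move_linear(q,.07,R,threshold=6)
    robot.gripper_to(0); s=st(f"picked hit={hit}")
    q[2]=CZ; robot.move_linear(q,.2,R); return st("lifted")["opening"]
def place(P,j,off,zp,rel):
    b=np.arctan2(P[j][1],P[j][0]); u=np.array([np.cos(b),np.sin(b),0])
    q=np.array([P[j][0],P[j][1],CZ])+u*off; R=orient(q,b+np.pi/2)
    robot.move_linear(q,.28,R); s=st("over")
    return q,R
def setdown(q,R,zp,rel):
    q=q.copy(); q[2]=zp+.03; robot.move_linear(q,.2,R)
    q[2]=zp-.003; hit=robot.move_linear(q,.05,R,threshold=4); st(f"down hit={hit}")
    robot.gripper_to(rel); q[2]=CZ; robot.move_linear(q,.2,R); st("up")
E
python3 - <<'E'
from h import *
P=plates()
o=pick(.045,.046,.068); print(o)
P=plates("g1.png")
E
```

```text
plate 2 0.61 -0.2312 r 78.5 area 3368 moved 0.0004
plate 1 0.6018 0.0393 r 78.1 area 3472 moved 0.0004
plate 3 0.4567 -0.4222 r 78.3 area 3385 moved 0.0006
picked hit=False t 15.08 p [0.6009 0.3093 0.0463] F [-0.  -0.1  3.4] o 0.0516
lifted t 15.7 p [0.6006 0.3088 0.1394] F [-0.1  0.1 -1.3] o 0.0519
0.05194474238863713
plate 1 0.6019 0.0394 r 78.4 area 3493 moved 0.0001
plate 2 0.6101 -0.2313 r 78.5 area 3379 moved 0.0001
plate 3 0.4567 -0.4218 r 78.6 area 3398 moved 0.0004
```

View pics/g1.png

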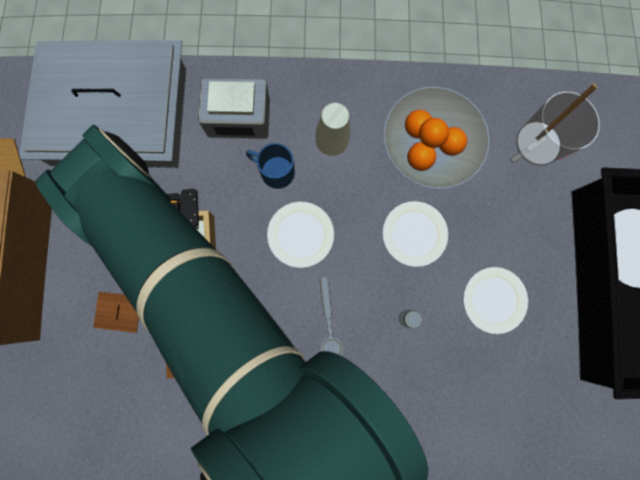

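All three plates are clear in the top view at their earlier positions, and the grip reads 52 mm. I'll set this finger on plate 1.

Run:
```python
from h import *
P=json.load(open("plates.json"))
q,R=place(P,0,-.016,0,0)
setdown(q,R,.026,.062)
robot.move_ptp(b2w(0,0,.16),orient(b2w(0,0,.16),BY+np.pi/2))
im=robot.grab_frame("top"); crop(im,250,190,540,345,2.7,"h1.png")
im=robot.grab_frame("side"); crop(im,230,150,480,430,2.1,"h2.png")
```

```text
over t 16.87 p [0.5858 0.04   0.1399] F [ 0.4  0.3 -0.7] o 0.0515
down hit=True t 18.02 p [0.5855 0.0382 0.0254] F [-0.  -0.1  0.7] o 0.0519
up t 19.13 p [0.5854 0.038  0.139 ] F [-0.6  0.7 -0.6] o 0.0624
```

View pics/h1.png

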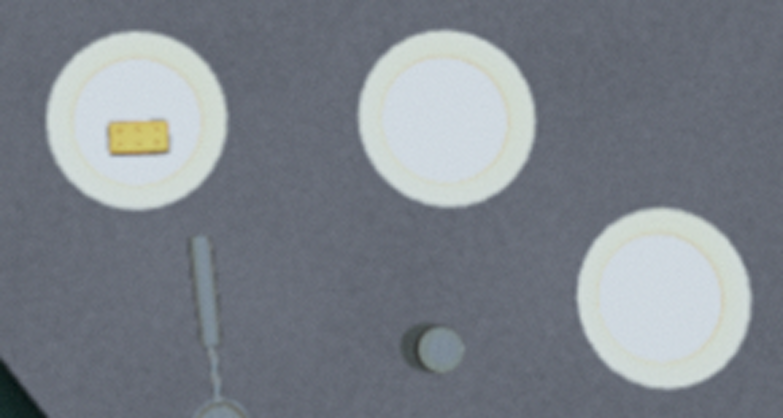

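View pics/h2.png

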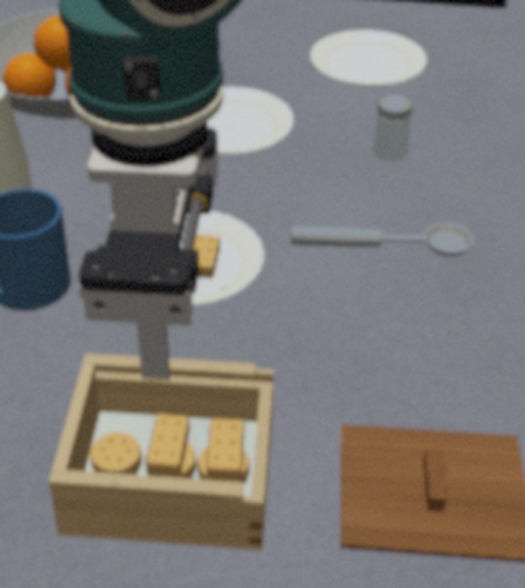

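Finger 1 lies in plate 1's well at (138,137) in the top crop. Two stacks and one bare round are left in the box. Next come the fingers for plates 2 and 3.

Run:
```python
from h import *
for bx,j in ((0.001,1),(-.044,2)):
    o=pick(bx,.046,.068)
    if not .048<o<.056: print("BAD GRIP"); break
    P=plates()
    q,R=place(P,j,-.016,0,0)
    o=robot.get_state()["opening"]
    if not .048<o<.056: print("BAD GRIP over"); break
    setdown(q,R,.026,.062)
robot.move_ptp(b2w(.045,0,.16),orient(b2w(0,0,.16),BY+np.pi/2))
plates()
im=robot.grab_frame("top"); crop(im,250,190,540,345,2.7,"i1.png")
im=robot.grab_frame("wrist"); crop(im,0,0,640,480,1.2,"i2.png")
```

```text
picked hit=False t 22.17 p [0.5572 0.3049 0.0463] F [-0.7 -0.5  3.9] o 0.0518
lifted t 22.78 p [0.5568 0.3043 0.1393] F [-0.6 -0.1 -0.4] o 0.0522
plate 2 0.6101 -0.2313 r 78.5 area 3373 moved 0.0
plate 1 0.602 0.0394 r 78.3 area 3209 moved 0.0001
plate 3 0.4568 -0.4219 r 78.5 area 3392 moved 0.0001
over t 24.88 p [ 0.5953 -0.2242  0.1401] F [-0.1  1.1 -0.1] o 0.052
down hit=True t 26.03 p [ 0.5947 -0.2255  0.0253] F [ 0.5  0.2 -0.2] o 0.0521
up t 27.15 p [ 0.5945 -0.2256  0.1389] F [ 0.3 -0.2 -0.1] o 0.0618
picked hit=False t 30.86 p [0.5124 0.3004 0.0463] F [0.6 0.2 4.2] o 0.0521
lifted t 31.48 p [0.5121 0.2998 0.1393] F [ 0.5  0.  -1. ] o 0.0521
plate 2 0.61 -0.2315 r 78.3 area 3088 moved 0.0002
plate 1 0.602 0.0394 r 78.3 area 3196 moved 0.0
plate 3 0.4565 -0.4222 r 78.4 area 3381 moved 0.0005
over t 34.23 p [ 0.4451 -0.4106  0.1401] F [-0.8 -0.3 -0.9] o 0.0523
down hit=True t 35.38 p [ 0.4443 -0.4111  0.0253] F [-1.3 -0.1  0.8] o 0.052
up t 36.49 p [ 0.4442 -0.4111  0.139 ] F [ 0.1  0.5 -0.6] o 0.0622
plate 2 0.6098 -0.2314 r 78.9 area 3140 moved 0.0002
plate 1 0.5923 0.07 r 78.5 area 2103 moved 0.0322
plate 3 0.4569 -0.4221 r 78.9 area 3143 moved 0.0004
```

View pics/i1.png

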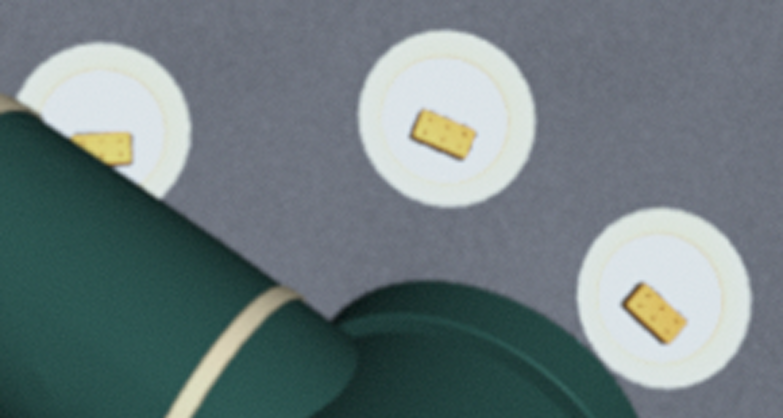

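View pics/i2.png

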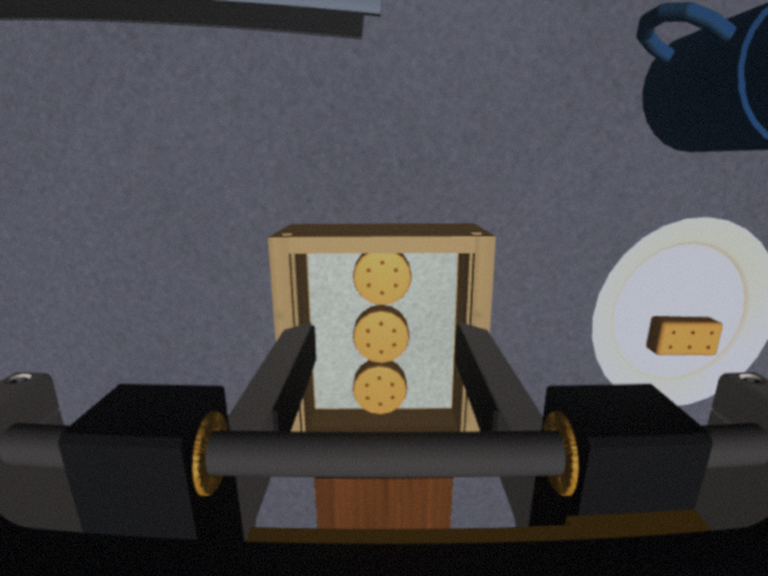

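Plates 2 and 3 have their fingers at (443,134) and (655,313). Plate 1 has been knocked about 32 mm towards the box, with its finger riding along in the well. I'll check the round positions and then pick the first round, which should leave a clear view of plate 1.

Run:
```python
from h import *
c=cam("wrist")
w=p2w(c,np.array([(382,276),(381,335),(380,388)])/1.2,.024)
print(w.round(4),[b2w(x,0,0).round(4)[:2] for x in (.045,0,-.045)])
o=pick(.046,.027,.062)
P=plates("j1.png")
```

```text
[[0.6016 0.3103 0.024 ]
 [0.5574 0.3067 0.024 ]
 [0.5144 0.3033 0.024 ]] [array([0.6008, 0.3092]), array([0.556 , 0.3047]), array([0.5112, 0.3002])]
picked hit=True t 41.07 p [0.6014 0.3091 0.0253] F [ 0.4 -0.   6.5] o 0.0412
lifted t 41.79 p [0.6015 0.3087 0.1387] F [-0.3 -0.2 -1. ] o 0.0412
plate 2 0.61 -0.2314 r 78.7 area 3137 moved 0.0002
plate 1 0.5923 0.07 r 78.5 area 2005 moved 0.0
plate 3 0.4569 -0.4221 r 78.9 area 3139 moved 0.0
```

View pics/j1.png

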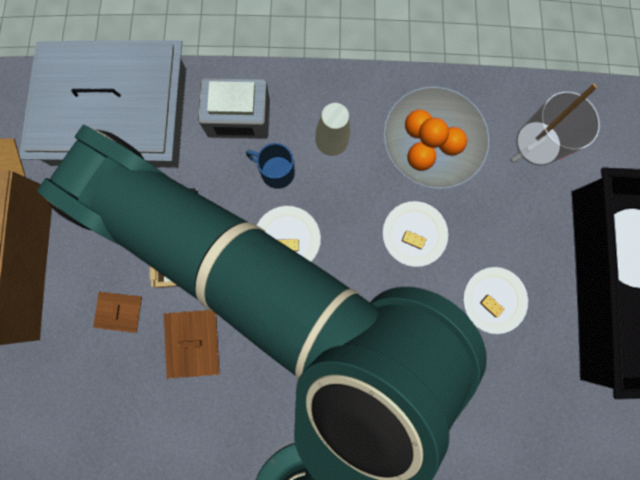

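The arm half hides plate 1 from here, so this round goes to plate 2 and the next to plate 3. From there I'll have a clear look at plate 1.

Run:
```python
from h import *
P=json.load(open("plates.json"))
q,R=place(P,1,.021,0,0); setdown(q,R,.0245,.053)
plates()
o=pick(.001,.0275,.062)
if .038<o<.046:
    P=plates()
    q,R=place(P,2,.021,0,0)
    if .038<robot.get_state()["opening"]<.046:
        setdown(q,R,.0245,.053)
        plates("k1.png")
```

```text
over t 43.95 p [ 0.6299 -0.2375  0.1401] F [-0.3  0.4 -0.3] o 0.041
down hit=True t 45.12 p [ 0.6293 -0.2389  0.0234] F [-0.9 -0.7  6.9] o 0.0411
up t 46.28 p [ 0.6291 -0.239   0.1387] F [ 0.1 -1.3 -0.4] o 0.0529
plate 2 0.61 -0.2315 r 78.2 area 2428 moved 0.0001
plate 1 0.5909 0.0705 r 78.4 area 3225 moved 0.0014
plate 3 0.456 -0.4191 r 77.7 area 1743 moved 0.0031
picked hit=False t 50.29 p [0.5571 0.3049 0.0277] F [-1.1 -0.2  2.8] o 0.0411
lifted t 51.01 p [0.5568 0.3042 0.1389] F [-0.1  0.4 -1.4] o 0.041
plate 2 0.6101 -0.2312 r 78.8 area 2885 moved 0.0002
plate 1 0.5911 0.0705 r 78.7 area 3091 moved 0.0002
plate 3 0.4571 -0.422 r 78.8 area 3135 moved 0.0032
over t 53.88 p [ 0.4728 -0.4356  0.1401] F [-0.5  0.2 -0.6] o 0.0413
down hit=True t 55.02 p [ 0.4718 -0.436   0.024 ] F [-0.8  0.2 -1.9] o 0.0413
up t 56.17 p [ 0.4719 -0.4362  0.1389] F [ 0.   0.6 -1.3] o 0.0531
plate 2 0.6101 -0.2312 r 77.6 area 2760 moved 0.0001
plate 1 0.5906 0.0705 r 77.7 area 3158 moved 0.0005
plate 3 0.4568 -0.4221 r 77.6 area 2587 moved 0.0003
```

View pics/k1.png

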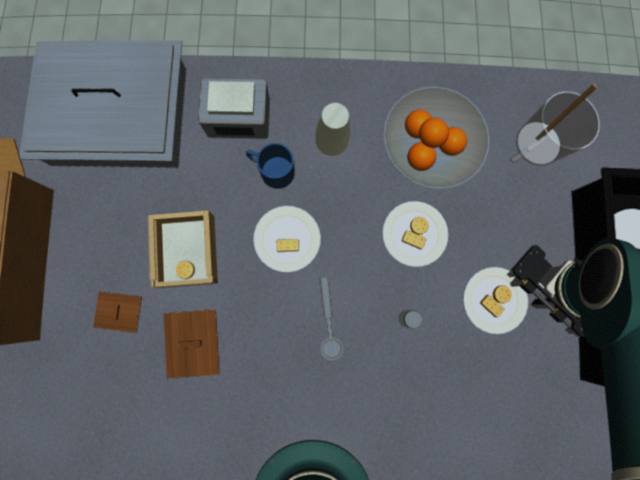

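Plates 2 and 3 each hold a finger and a round. Plate 1 is in full view at (287,239), with its finger at (288,245). The last round is at (185,270) and the lid at (191,344). I'll place the last round on plate 1 and take enlarged crops of the lid.

Run:
```python
from h import *
im=robot.grab_frame("top"); crop(im,80,240,230,390,4,"l0.png")
o=pick(-.0435,.0275,.062)
P=plates()
q,R=place(P,0,.021,0,0)
if .038<robot.get_state()["opening"]<.046:
    setdown(q,R,.0245,.053)
    p=np.array([.6,-.1,.25]); robot.move_ptp(p,orient(p,BY)); plates()
    im=robot.grab_frame("top"); cv2.imwrite("pics/l1.png",im[:,:,::-1])
```

```text
picked hit=False t 60.87 p [0.5129 0.3004 0.0277] F [-0.5  0.   3.5] o 0.0415
lifted t 61.58 p [0.5125 0.2998 0.139 ] F [-0.3 -0.7 -0.2] o 0.0416
plate 2 0.6101 -0.2313 r 78.5 area 2850 moved 0.0001
plate 1 0.5908 0.0706 r 78.5 area 3240 moved 0.0002
plate 3 0.4567 -0.4218 r 78.6 area 2842 moved 0.0003
over t 62.66 p [0.6109 0.0748 0.1399] F [0.  0.1 0.2] o 0.0412
down hit=True t 63.8 p [0.611  0.0727 0.0246] F [-0.2 -0.8 -0.2] o 0.0415
up t 64.95 p [0.6113 0.0727 0.139 ] F [-0.5 -0.3 -0.2] o 0.053
plate 1 0.5908 0.0706 r 78.5 area 3004 moved 0.0
plate 3 0.457 -0.422 r 78.7 area 2855 moved 0.0004
```

View pics/l0.png

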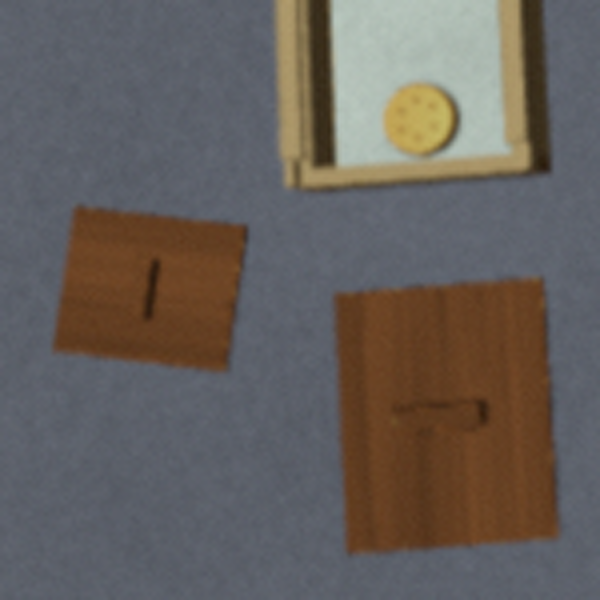

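View pics/l1.png

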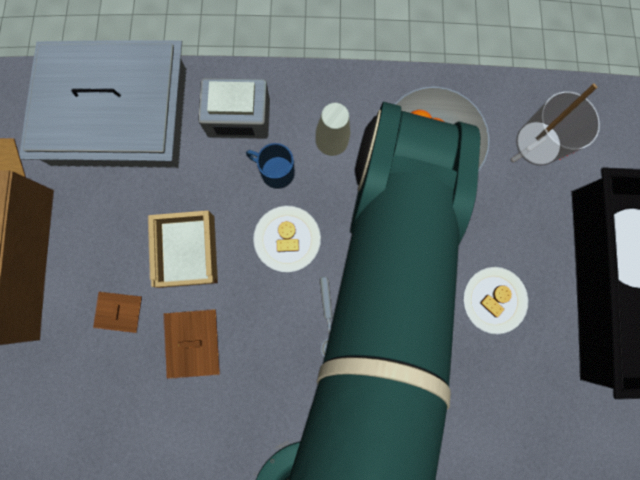

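Every plate now holds a finger and a round. I'll fit the lid's pose before regrasping it.

Run:
```python
from h import *
from scipy.optimize import least_squares
c=cam("top")
def fit(uv,M,x0):
    def f(p):
        C,S=np.cos(p[2]),np.sin(p[2])
        return (w2p(c,np.c_[M[:,0]*C-M[:,1]*S+p[0],M[:,0]*S+M[:,1]*C+p[1],M[:,2]])-uv).ravel()
    s=least_squares(f,x0); return s.x.round(4),s.fun.round(2)
uv=np.array([(334,295),(543,279),(558,536),(348,552)])/4+[80,240]
M=np.array([[74,60.5,6],[74,-60.5,6],[-74,-60.5,6],[-74,60.5,6]])/1000
print(fit(uv,M,[.34,.28,.1]))
im=robot.grab_frame("top"); crop(im,140,200,230,300,6,"m1.png")
```

```text
(array([0.3433, 0.2818, 0.1049]), array([ 0.03, -0.51, -0.06, -0.63,  0.2 ,  0.53, -0.19,  0.59]))
```

View pics/m1.png

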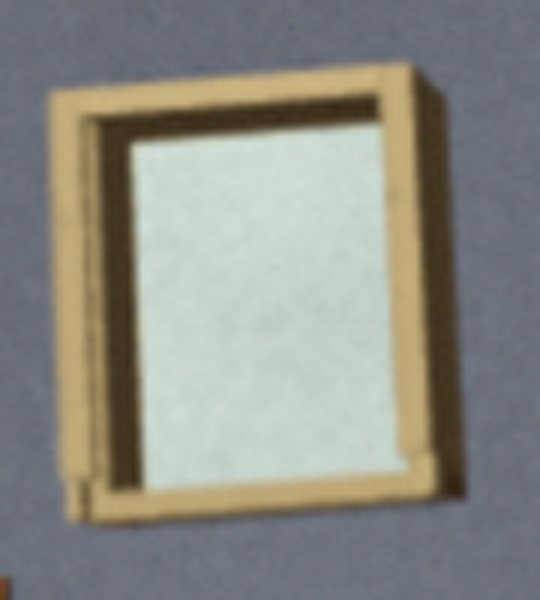

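Run:
```python
from h import *
c=cam("top"); print("bar top px->",p2w(c,[np.array([440,413])/4+[80,240]],.024).round(4))
p=np.array([.341,.282,.14]); R=orient(p,.10); robot.gripper_to(.05)
robot.move_ptp(p,R); st(); print(robot.get_state()["tool_rot"].round(2) if hasattr(robot.get_state()["tool_rot"],'round') else '', np.round(robot.get_state()["qpos"],2))
im=robot.grab_frame("wrist"); crop(im,0,0,640,480,1.2,"n1.png")
```

```text
bar top px-> [[0.3459 0.2801 0.024 ]]
 t 68.69 p [0.3416 0.2817 0.14  ] F [ 0.9 -0.8  0.8] o 0.05
[[-0.1  1.   0. ]
 [ 1.   0.1 -0. ]
 [-0.  -0.  -1. ]] [ 0.17  0.39 -1.08  2.1   0.44  0.9  -1.07]
```

View pics/n1.png

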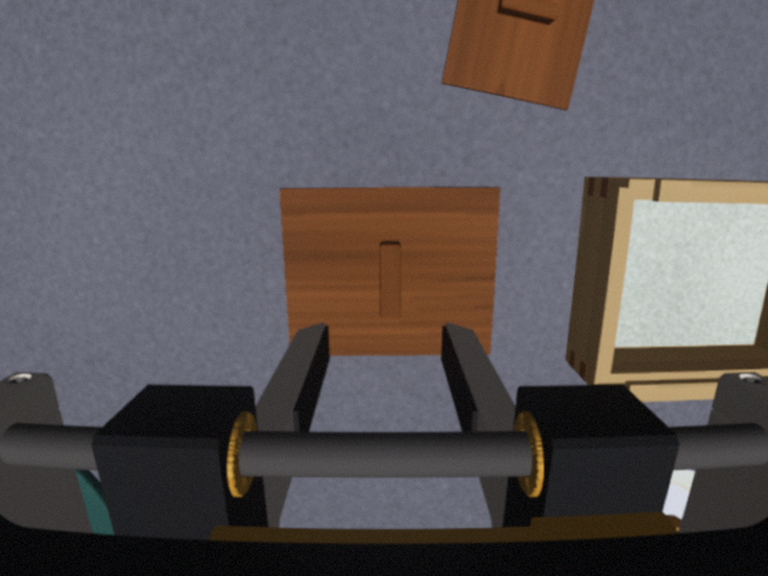

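Run:
```python
from h import *
c=cam("wrist")
w=p2w(c,np.array([(380,243),(401,243),(401,318),(379,318)])/1.2,.024); print(w.round(4),w.mean(0).round(4))
w=p2w(c,np.array([(280,188),(500,187),(493,354),(290,355)])/1.2,.006); print(w.round(4),w.mean(0).round(4))
```

```text
[[0.3351 0.3089 0.024 ]
 [0.3485 0.3102 0.024 ]
 [0.354  0.2595 0.024 ]
 [0.3392 0.258  0.024 ]] [0.3442 0.2841 0.024 ]
[[0.2652 0.3365 0.006 ]
 [0.4114 0.3514 0.006 ]
 [0.426  0.2317 0.006 ]
 [0.2769 0.2164 0.006 ]] [0.3449 0.284  0.006 ]
```

The lid lies at about (0.344, 0.283) with yaw 0.10. It slipped about 7 mm along x when the jaws opened. I'll regrasp it centred on the bar and slide it back in.

Run:
```python
from h import *
d=np.array([np.cos(.1),np.sin(.1),0]); z=np.array([0,0,1.]); a=np.array([.5505,.3037,.0733+.0015])
R=np.array(robot.get_state()["tool_rot"]); R=orient(np.array([.344,.282,.06]),.1)
robot.move_linear([.344,.2818,.06],.12,R)
print(robot.move_linear([.344,.2818,.0268],.06,R,threshold=5)); st()
robot.gripper_to(0); g=st("grip")
tz=g["ee_pos"][2]+.0495   # lid bottom target 49.5 mm
p=np.array(g["ee_pos"]); p[2]=tz+.015; robot.move_linear(p,.1,R)
t=a-d*.152; t[2]=tz+.015; robot.move_linear(t,.12,R); st("before mouth")
crop(robot.grab_frame("side"),200,300,460,480,3,"o1.png")
crop(robot.grab_frame("wrist"),0,0,640,480,1.2,"o2.png")
```

```text
False
 t 70.26 p [0.3439 0.282  0.0268] F [ 1.2 -0.3 -0.4] o 0.0502
grip t 70.91 p [0.3441 0.2818 0.0269] F [-0.4 -0.4  1.9] o 0.0136
before mouth t 72.32 p [0.3984 0.2886 0.091 ] F [-0.7  0.5 -1.8] o 0.0135
```

View pics/o1.png

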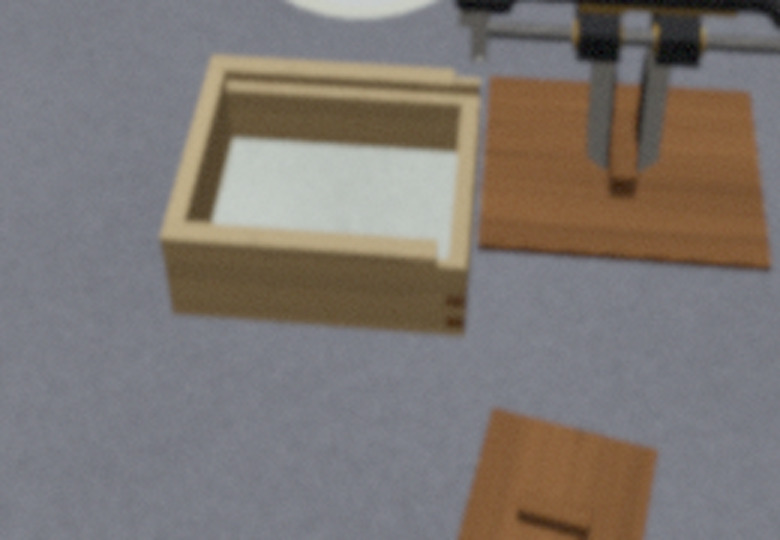

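View pics/o2.png

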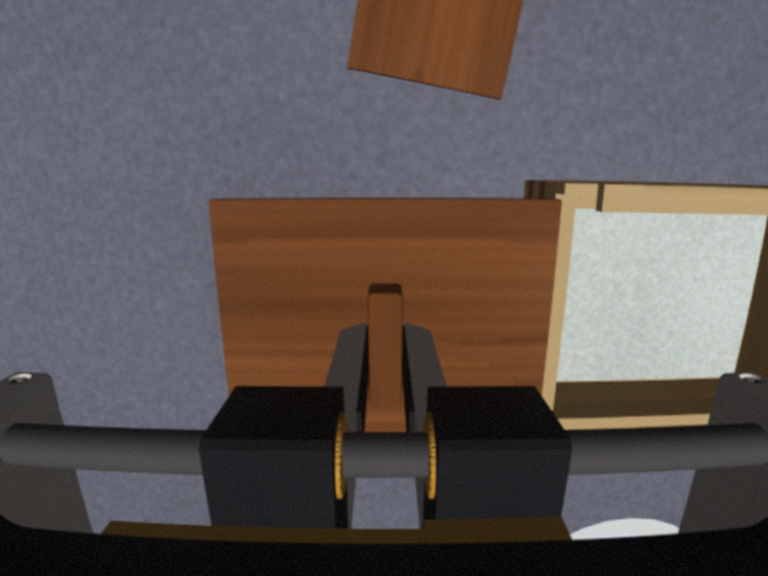

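The lid hangs level and square to the mouth, with its right edge at (560,200) in the wrist view just short of the box front. I'll set its end on the ledges and slide it in.

Run:
```python
from h import *
d=np.array([np.cos(.1),np.sin(.1),0]); a=np.array([.5505,.3037,.0])
R=orient(np.array(robot.get_state()["ee_pos"]),.1)
tz=.0269+.0493
t=a-d*.145; t[2]=tz+.015; robot.move_linear(t,.1,R)
t[2]=tz; print("lower",robot.move_linear(t,.05,R,threshold=6)); st()
for s,v in ((.125,.04),(.09,.06)):
    t=a-d*s; t[2]=tz
    h=robot.move_linear(t,v,R,threshold=10); x=st(f"s={s} hit={h}")
    if h: break
crop(robot.grab_frame("side"),200,300,460,480,3,"p1.png")
```

```text
lower False
 t 73.12 p [0.406  0.2893 0.0759] F [-0.5  0.8 -1. ] o 0.0134
s=0.125 hit=False t 73.77 p [0.426  0.2912 0.0761] F [-0.2 -0.2 -1.2] o 0.0137
s=0.09 hit=False t 74.5 p [0.4607 0.2948 0.0761] F [-0.2  0.1 -1.2] o 0.0137
```

View pics/p1.png

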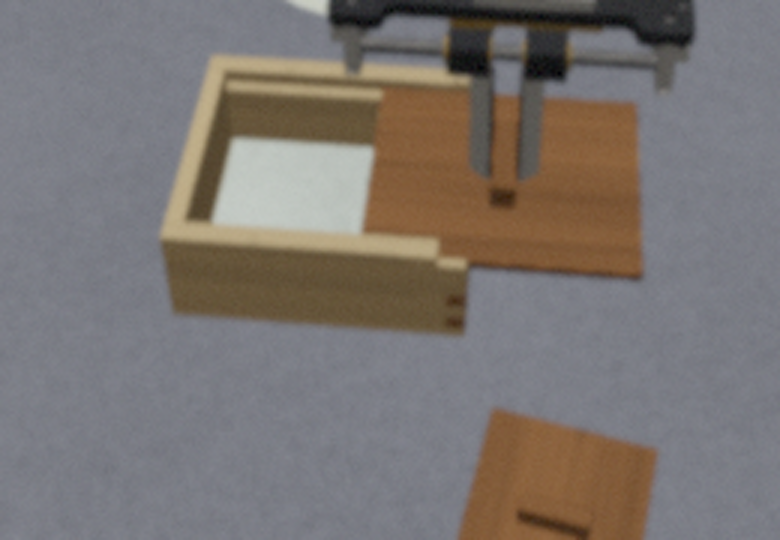

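The lid is under the lips on both sides and runs freely. I'll take it home.

Run:
```python
from h import *
d=np.array([np.cos(.1),np.sin(.1),0]); a=np.array([.5505,.3037,.0])
R=orient(np.array(robot.get_state()["ee_pos"]),.1); tz=.0269+.0493
for s,v in ((.015,.08),(-.006,.03)):
    t=a-d*s; t[2]=tz
    h=robot.move_linear(t,v,R,threshold=10); x=st(f"s={s} hit={h}")
    if h: break
if s<0:
    # settle the lid on the ledges, then release
    p=np.array(robot.get_state()["ee_pos"]); p[2]-=.0015
    print(robot.move_linear(p,.02,R,threshold=4)); st()
    robot.gripper_to(.03); st("rel")
    p=np.array(robot.get_state()["ee_pos"]); p[2]=.2; robot.move_linear(p,.2,R)
    p=np.array([.45,-.1,.3]); robot.move_ptp(p,orient(p,.1)); st()
    plates("q1.png"); 
    im=robot.grab_frame("side"); crop(im,200,150,480,480,1.8,"q2.png")
    im=robot.grab_frame("top"); crop(im,80,195,230,345,4,"q3.png")
```

```text
s=0.015 hit=False t 75.64 p [0.5352 0.3023 0.0762] F [-0.3 -0.6 -1.5] o 0.0141
s=-0.006 hit=True t 76.23 p [0.5529 0.3036 0.0754] F [ 0.6  0.6 -1.6] o 0.0136
False
 t 76.48 p [0.5531 0.3038 0.0746] F [-3.7 -2.  10.4] o 0.0138
rel t 76.97 p [0.5529 0.3036 0.0739] F [-0.1  0.7  0.5] o 0.0299
 t 79.5 p [ 0.4502 -0.0995  0.3   ] F [-0.3  0.5 -0.1] o 0.0299
plate 2 0.6103 -0.2312 r 78.4 area 1708 moved 0.0002
plate 1 0.5909 0.0707 r 78.3 area 2978 moved 0.0002
```

View pics/q1.png

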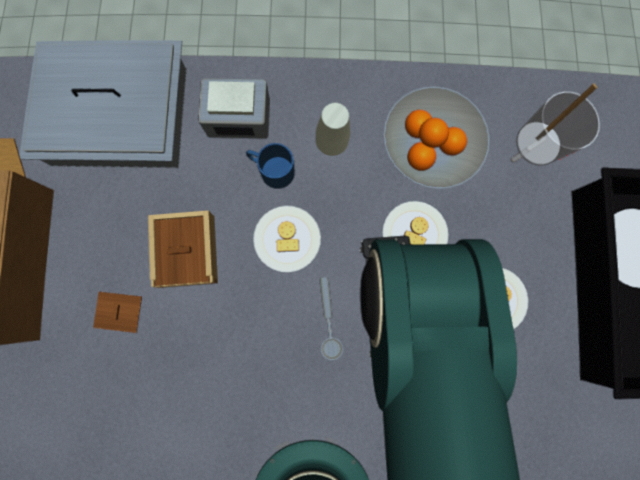

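View pics/q2.png

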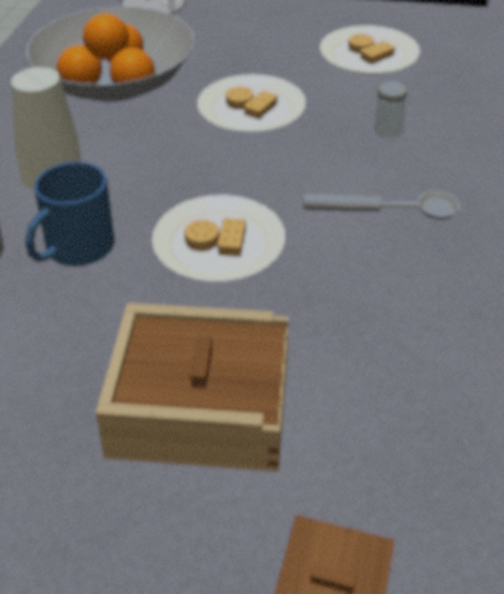

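View pics/q3.png

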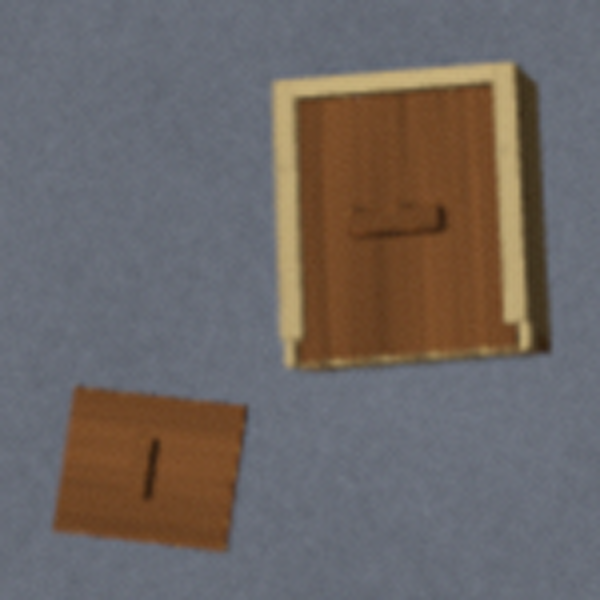

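The lid is fully home: it met the back wall, and the front ledge now shows at (400,358). All three plates hold a finger and a round, seen in the side crop at (220,235), (250,100) and (370,46). The bystanders are where they were, and the arm is clear. I'll hand the job in.

Run:
```python
from h import *
robot.sign_off(); st()
```

```text
the job is handed in; nothing more can be done
the job is handed in; nothing more can be done
```

I handed the job in at about 80 s of the 210 s allowed; the rig gives no verdict.

- **Lid off:** I slid the 148 x 121 mm lid clear of its grooves and laid it flat on the free table, pull bar up. I left the smaller loose board alone.
- **Biscuits:** Three plates were set out. I dealt one finger to each, then one round to each, so none were left over for the box. Plate 1 was knocked about 32 mm aside after it had its finger. I measured its new position and placed its round there.
- **Lid back:** I slid the lid in until it met the back wall, then let go and moved the arm clear.

**Last checks:** The pictures show the lid shut in its grooves and every plate holding one finger and one round inside its well. The spoon, salt shaker and mug look unmoved.

In the last top view the arm partly hid plates 2 and 3; I confirmed both in the side view.

**Disagreements:** The wrist and top cameras differed by 2–3 mm on the box position, so I used a value in between. The lid also slipped about 7 mm on the table when I first let go of it, so I measured it again before picking it up. I saw no sign of the grip slackening.

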